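# Set up the two-tier drying stand and lay out the rolling pins

## Robot

A 7-joint arm with a two-finger parallel gripper is mounted at the origin on the work surface. World frame = base frame: x ahead of the robot, y to its left, z up, the work surface at z = 0. Lengths are in m, angles in rad, forces in N, time in s.
With the tool pointing down it reaches from about 0.425 to 0.925 m from the base axis. Payload 6.8 kg.
Tool frame: the origin (TCP) lies midway between the tips of the shut fingers; the grasp point (between the pads) lies 19 mm behind it; z points along the fingers, y is the line along which they close (so a half turn about z gives the same grasp; the last joint's range is limited). The gripper opens to 85 mm and grips with 20 to 120 N. Pads are 22 mm wide; open, the fingers measure 114 mm over their backs; the gripper's body (76 mm by 85 mm) begins 54 mm behind the grasp point. The pads swing forward as they close: fully open they stand 13 mm farther back than shut.
Start: joints at [-0.108, 0.477, 0.022, 1.555, -0.011, 1.109, -0.083], TCP at [0.675, 0, 0.231] pointing down, gripper open.
Joint ranges: [-2.96, 2.96], [-0.34, 2.1], [-1.41, 1.46], [0.24, 2.44], [-1.37, 4.51], [0.17, 1.92], [-2.96, 2.96]. Speed limits (rad/s): [2.39, 2.39, 3.14, 3.14, 3.14, 3.14, 3.14].

## Interface

Orientations are given as a unit quaternion [w, x, y, z].
In Python, from bench import robot, cams, job gives the robot as it stands. Calls block until the motion is done:
- robot.move_to(position, orientation): joint-space move of the TCP to a pose.
- robot.move_l(position, vel=0.15, ori=None, stop_force=None): straight line of the TCP; ori=None keeps the orientation; vel is the mean speed in m/s. With stop_force (N) it stops when the force on the tool has changed by that much, and returns True; else False.
- robot.move_joints(angles): joint-space move.
- robot.grip(opening): finger opening in m; the grip force is fixed at half the most; returns when the fingers have stopped.
- robot.sleep(seconds).
- robot.ik(position, orientation): joint angles nearest the present ones, or None.
- robot.sense(): the state.
- cams.read_camera(name): name is "scene" or "side" or "wrist"; returns the picture (480x640x3 uint8, red, green, blue); there is no depth.
- cams.get_calibration(name): a dict with "camera_matrix" (3x3 intrinsics, pixels), "T" (4x4, takes a point from camera to world coordinates); the wrist camera has in their place "T_tool_cam" (4x4, takes a point from camera to tool coordinates, whose origin is the TCP and whose axes are the flange's). Camera axes: x right, y up, looking along -z (the intrinsics and any distortion apply to the point x, -y, -z); pixel columns grow to the right and rows downward; lengths in m; the calibration is good to about 2 mm. A picture is of the moment at which its call begins: read the wrist's pose just before it. get_calibration takes no time and is no camera call.
A pose or a line that the arm cannot do raises robot.Unreachable and nothing moves.
- job.sign_off(): hands the job in; it is judged then, once.
The state is a dict: "clock": time; "joints": joint angles; "qd": joint speeds; "effort": joint torques, N m; "eef_pos": TCP position; "eef_rot": TCP orientation; "force": force on the tool from outside, world axes, zero at the start; "wrist_torque": the same for the moment, N m; "opening": finger opening in m; "gripper_force": force on a finger pad.
Only numpy, scipy, OpenCV 4.12 (cv2) and the standard library are available. Lean on these libraries where they do the work, as an engineer would, in place of code of your own. Each camera call takes 0.05 s, during which the arm holds its last target. There are 200 camera calls.

## Task

Clear the scrubbing brush off the drying stand and set it in the middle of its white dish, then seat the blue tray level on the stand's lower shoulders, with all four corner holes down over the posts, and lay every light rolling pin level in its V saddles, one to each pair of saddles. Once the light pins are in, seat the white tray above it in the same way on the upper shoulders and lay every dark pin in its saddles. Leave everything at rest and the other kitchen things where they stand.

Things in the scene. Friction and masses are not known exactly. Their poses are not given: they have to be found in the camera images.
- stand: drying stand fixed to the table: grey base plate 216 (x) x 196 (y) x 12 mm; origin at the centre of its underside. Four stepped posts at x +-78, y +-68 mm: 28 mm wide up to 40 mm above the table (lower shoulder, carries the blue tray), 18 mm wide from there to 112 mm (upper shoulder, carries the white tray), then a brass tip 9 mm wide, tapered at the end, up to 140 mm.
- blue_tray_grip (a point): centre of the black handle of the loose blue tray (the lower one), 36 mm above its underside. Plate 190 (x) x 170 (y) x 8 mm, 0.4 kg, through holes 23 mm wide at x +-78, y +-68 mm; same after a half turn. Handle: web 12 mm thick (x), 50 long (y), lip 20 mm wide from 48 to 54 mm up; pinch it across x. Starts flat on the table; seated, its underside is 40 mm and this point 76 mm above the table.
- blue_tray_v0 (a point): where a pin's axis belongs on the blue tray: 32 mm above its underside at x = -42, y = 0 mm, axes as the tray's. The pin lies along y in two V saddles (90 degrees, open upwards) 8 mm thick at y = +-45 mm; their arms reach 19 mm either side and 4 mm above this point. The blue tray has two such pairs.
- blue_tray_v1 (a point): where a pin's axis belongs on the blue tray: 32 mm above its underside at x = +42, y = 0 mm, axes as the tray's. The pin lies along y in two V saddles (90 degrees, open upwards) 8 mm thick at y = +-45 mm; their arms reach 19 mm either side and 4 mm above this point. The blue tray has two such pairs.
- white_tray_grip (a point): centre of the red handle of the loose white tray (the upper one), 36 mm above its underside. Plate 190 (x) x 170 (y) x 8 mm, 0.4 kg, through holes 13 mm wide at x +-78, y +-68 mm; same after a half turn. Handle: web 12 mm thick (x), 50 long (y), lip 20 mm wide from 48 to 54 mm up; pinch it across x. Starts flat on the table; seated, its underside is 112 mm and this point 148 mm above the table.
- white_tray_v0 (a point): where a pin's axis belongs on the white tray: 32 mm above its underside at x = -42, y = 0 mm, axes as the tray's. The pin lies along y in two V saddles (90 degrees, open upwards) 8 mm thick at y = +-45 mm; their arms reach 19 mm either side and 4 mm above this point. The white tray has two such pairs.
- white_tray_v1 (a point): where a pin's axis belongs on the white tray: 32 mm above its underside at x = +42, y = 0 mm, axes as the tray's. The pin lies along y in two V saddles (90 degrees, open upwards) 8 mm thick at y = +-45 mm; their arms reach 19 mm either side and 4 mm above this point. The white tray has two such pairs.
- mat: black rubber mat lying fixed on the table, 256 (x) x 170 (y) x 4 mm, origin at the centre of its underside; the pins start on it side by side, about 62 mm apart in its x, lying roughly along its y.
- brush_mid (a point): centre of a scrubbing brush, a block 46 (x) x 90 (y) x 36 mm high, wooden above and grey below, 0.12 kg, loose; it starts on the stand's base plate between the posts, centre 30 mm above the table. Pinch it across x.
- dish: flat white ceramic dish fixed to the table, 70 (x) x 100 (y) x 6 mm thick, without a rim; origin at the centre of its underside. Resting on it, the brush's centre is 24 mm above the table.
- light1_mid (a point): centre of a light wooden rolling pin, may be absent (None): round shaft 18 mm in diameter, 150 mm long along y, about 70 g, with orange hexagonal end caps (30 mm across flats, the last 12 mm of each end) that keep it from rolling. It starts lying on the black mat, centre 15 mm above the mat's top. Loose; may be turned about its own axis.
- light2_mid (a point): centre of a light wooden rolling pin, may be absent (None): round shaft 18 mm in diameter, 150 mm long along y, about 70 g, with orange hexagonal end caps (30 mm across flats, the last 12 mm of each end) that keep it from rolling. It starts lying on the black mat, centre 15 mm above the mat's top. Loose; may be turned about its own axis.
- dark1_mid (a point): centre of a dark wooden rolling pin, may be absent (None): round shaft 18 mm in diameter, 150 mm long along y, about 70 g, with yellow hexagonal end caps (30 mm across flats, the last 12 mm of each end) that keep it from rolling. It starts lying on the black mat, centre 15 mm above the mat's top. Loose; may be turned about its own axis.
- dark2_mid (a point): centre of a dark wooden rolling pin, may be absent (None): round shaft 18 mm in diameter, 150 mm long along y, about 70 g, with yellow hexagonal end caps (30 mm across flats, the last 12 mm of each end) that keep it from rolling. It starts lying on the black mat, centre 15 mm above the mat's top. Loose; may be turned about its own axis.
- cup: steel cup, 64 mm wide, 70 mm high; stands loose on the table, origin at its underside; not part of the job, leave it alone.
- bowl: blue bowl, 80 mm wide, 40 mm high; stands loose on the table, origin at its underside; not part of the job, leave it alone.
- sponge: yellow sponge block 70 x 50 x 28 mm; stands loose on the table, origin at its underside; not part of the job, leave it alone.
- sauce: amber sauce bottle, 56 mm wide, 150 mm high; stands loose on the table, origin at its underside; not part of the job, leave it alone.
- jar: glass jar, 66 mm wide, 90 mm high; stands loose on the table, origin at its underside; not part of the job, leave it alone.
- spatula: spatula lying on the table along its own x, handle to -x; loose, not part of the job, leave it alone.
- can: can, 66 mm wide, 80 mm high; stands loose on the table, origin at its underside; not part of the job, leave it alone.

How it is judged:
By the outcome, as a careful person would: the job done as asked, in the order asked, and still so for the second after the job is handed in, with the robot touching nothing.
Of light1, light2, dark1, dark2 only 3 to 4 are there at a start; the rules pass over those that are not, and their reading is None.
At some moment in a run one of blue_tray, white_tray may be knocked a few centimetres aside while the robot is not near it.
Once in a run the grip may slacken for a moment while it holds something.
It also fails if it takes over 210 s, if anything falls off the work surface, if the arm or the gripper's body presses on something with over 40 N, if the wrist force passes 120 N, or if a joint passes its speed limit or range.

## Working session

There is one attempt and no reset: what is moved stays moved. The work goes in short steps, each a Python script; the robot and the scene stay as the last script left them, time stands still between calls to the robot, and variables do not carry over. Pictures are saved under pics/ and viewed, at most 15 in all, crops included, and the job is handed in when it is done.

```bash
ls; mkdir -p pics
python3 - <<'E'
from bench import robot,cams,job
import cv2,numpy as np
for n in ["scene","side","wrist"]:
    im=cams.read_camera(n); cv2.imwrite(f"pics/{n}0.png",im[:,:,::-1])
    c=cams.get_calibration(n); print(n,{k:np.round(v,4).tolist() if not isinstance(v,str) else v for k,v in c.items()})
s=robot.sense(); print(s)
E
```

```text
pics
scene {'camera_matrix': [[620.2793, 0.0, 314.1622], [0.0, 620.2793, 235.8137], [0.0, 0.0, 1.0]], 'T': [[-0.8107, -0.4332, 0.3939, 1.0753], [0.5855, -0.5989, 0.5464, 0.6855], [-0.0008, 0.6735, 0.7392, 1.0035], [0.0, 0.0, 0.0, 1.0]]}
side {'camera_matrix': [[460.5547, 0.0, 325.4078], [0.0, 460.5547, 235.3327], [0.0, 0.0, 1.0]], 'T': [[-0.9979, 0.0415, -0.0507, 0.5344], [-0.0653, -0.5632, 0.8238, 0.797], [0.0057, 0.8253, 0.5647, 0.6241], [0.0, 0.0, 0.0, 1.0]]}
wrist {'camera_matrix': [[347.1351, 0.0, 322.0204], [0.0, 347.1351, 238.5987], [0.0, 0.0, 1.0]], 'T_tool_cam': [[0.0008, 0.9611, 0.2762, 0.0702], [1.0, -0.001, 0.0005, 0.0003], [0.0008, 0.2762, -0.9611, -0.1429], [0.0, 0.0, 0.0, 1.0]]}
{'clock': 0.15, 'joints': array([-0.10810892,  0.47760409,  0.02232026,  1.55618718, -0.01146905,
        1.10926685, -0.08312426]), 'qd': array([-0.00148091, -0.00131899,  0.00182857, -0.00371963, -0.00112996,
        0.00034905,  0.00330761]), 'effort': array([ 1.55385478e-03, -5.96924365e+01,  1.60940632e+00, -2.81490952e+01,
        1.26662746e-02,  6.56643446e-03,  5.58682734e-05]), 'eef_pos': array([6.74570621e-01, 9.85902899e-06, 2.30568350e-01]), 'eef_rot': array([-4.33233495e-04,  7.07092450e-01,  7.07120796e-01, -5.09459215e-04]), 'force': array([-0.38338979, -0.31579754, -0.96821052]), 'wrist_torque': array([-0.01197654, -0.0190525 , -0.01349064]), 'gripper_force': 0.0, 'opening': 0.08558858166977963}
```

View pics/scene0.png

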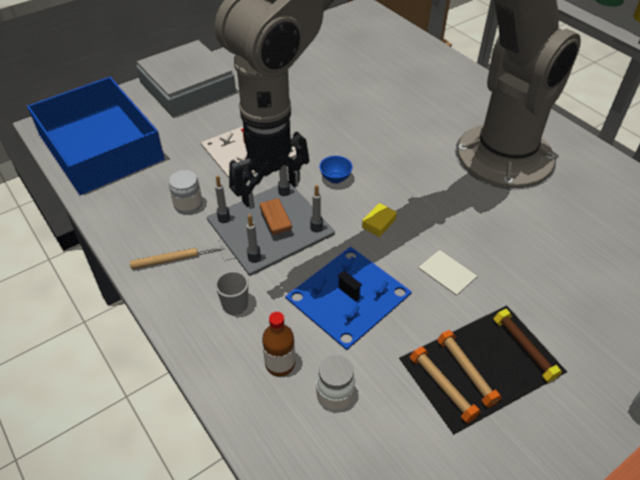

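View pics/side0.png

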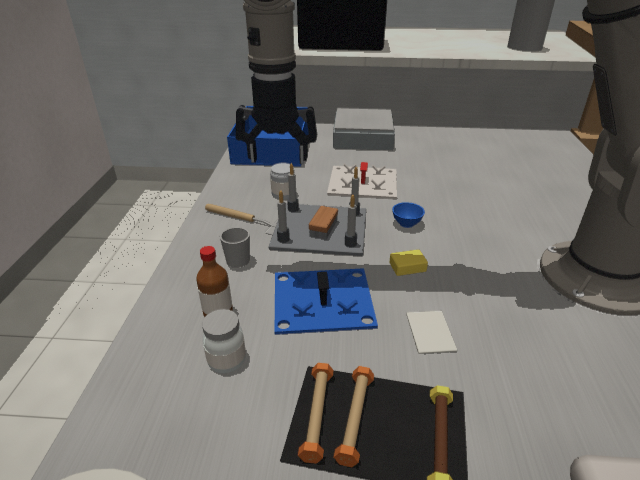

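The scene holds two light pins and one dark one. The stand is at about (270,228) in the scene view, the blue tray at (349,297), the mat at (483,370) and the dish at (448,272). The white tray is at (363,180) in the side view. Next come rough poses, plus the wrist view.

```bash
cat > h.py <<'E'
from bench import robot,cams,job
import cv2,numpy as np
from scipy.spatial.transform import Rotation as Ro
from scipy.optimize import least_squares
def quat(psi):  # tool down, closing line along world x turned by psi
    return (Ro.from_euler('z',psi)*Ro.from_quat([1,1,0,0])).as_quat(scalar_first=True)
def camT(n,s=None):
    c=cams.get_calibration(n); K=np.array(c["camera_matrix"])
    if n!="wrist": return K,np.array(c["T"])
    T=np.eye(4);T[:3,:3]=Ro.from_quat(s["eef_rot"],scalar_first=True).as_matrix();T[:3,3]=s["eef_pos"]
    return K,T@np.array(c["T_tool_cam"])
def snap(n,name=None):
    s=robot.sense(); im=cams.read_camera(n)
    if name: cv2.imwrite(f"pics/{name}.png",im[:,:,::-1])
    return im,camT(n,s)
def onz(px,z,KT):
    K,T=KT; px=np.atleast_2d(px).astype(float)
    d=np.c_[(px[:,0]-K[0,2])/K[0,0],-(px[:,1]-K[1,2])/K[1,1],-np.ones(len(px))]@T[:3,:3].T
    return T[:3,3]+d*((z-T[2,3])/d[:,2])[:,None]
def proj(P,KT):
    K,T=KT; p=(np.atleast_2d(P)-T[:3,3])@T[:3,:3]
    return np.c_[K[0,0]*p[:,0]/-p[:,2]+K[0,2],K[1,1]*-p[:,1]/-p[:,2]+K[1,2]]
def rot(a): return np.array([[np.cos(a),-np.sin(a)],[np.sin(a),np.cos(a)]])
E
python3 - <<'E'
from h import *
S=camT("scene");D=camT("side")
def sh(n,px,z,c): 
    p=onz(px,z,c)[:,:2]; print(n,np.round(p,3).tolist(),np.round(p.mean(0),3), [round(float(np.linalg.norm(p[i]-p[i-1])),3) for i in range(len(p))])
sh("stand S",[(208,218),(287,187),(333,230),(251,271)],.012,S)
sh("stand D",[(274,248),(279,205),(368,208),(366,251)],.012,D)
sh("blue holes S",[(297,297),(402,293),(347,338)],.008,S)
sh("blue D",[(275,270),(373,270),(375,326),(276,330)],.008,D)
sh("white D",[(335,167),(397,168),(397,195),(330,193)],.008,D)
sh("mat S",[(400,357),(507,307),(566,371),(454,432)],.004,S)
sh("dish S",[(420,272),(445,252),(476,273),(452,292)],.006,S)
sh("dish D",[(408,312),(444,312),(455,349),(417,352)],.006,D)
E
```

```text
stand S [[0.707, -0.229], [0.508, -0.209], [0.504, -0.037], [0.71, -0.044]] [ 0.607 -0.13 ] [0.185, 0.2, 0.172, 0.206]
stand D [[0.702, -0.037], [0.719, -0.227], [0.488, -0.229], [0.494, -0.041]] [ 0.601 -0.133] [0.208, 0.19, 0.231, 0.188]
blue holes S [[0.669, 0.063], [0.493, 0.178], [0.647, 0.198]] [0.603 0.146] [0.136, 0.21, 0.156]
blue D [[0.688, 0.037], [0.48, 0.022], [0.479, 0.186], [0.66, 0.209]] [0.577 0.113] [0.175, 0.209, 0.165, 0.182]
white D [[0.585, -0.469], [0.398, -0.477], [0.408, -0.31], [0.591, -0.308]] [ 0.495 -0.391] [0.162, 0.187, 0.167, 0.183]
mat S [[0.592, 0.286], [0.346, 0.324], [0.366, 0.485], [0.614, 0.449]] [0.479 0.386] [0.165, 0.249, 0.162, 0.25]
dish S [[0.426, 0.158], [0.346, 0.149], [0.334, 0.228], [0.409, 0.234]] [0.379 0.192] [0.078, 0.081, 0.08, 0.075]
dish D [[0.415, 0.143], [0.346, 0.138], [0.341, 0.23], [0.408, 0.242]] [0.378 0.188] [0.099, 0.069, 0.092, 0.068]
```

View pics/wrist0.png

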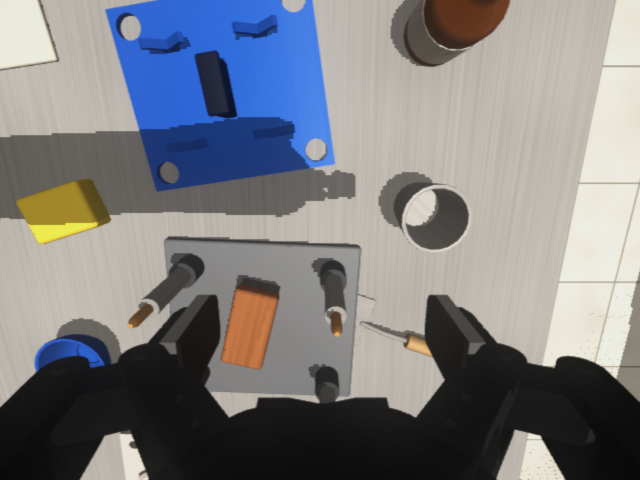

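The wrist view shows the blue tray's holes at (130,27), (293,3), (316,150) and (169,173), and the brush at (250,322). Next I'll look at the stand from nearly overhead.

Run:
```python
from h import *
p=onz([(130,27),(293,3),(316,150),(169,173)],.004,camT("wrist",robot.sense()));print(np.round(p[:,:2],4).tolist(),p.mean(0),[round(float(np.linalg.norm(p[i]-p[i-1])),4) for i in range(4)])
for xy,psi in [((.379,.19),0),((.379,.19),np.pi),((.495,-.39),0),((.37,.38),0),((.37,.38),np.pi),((.6,-.2),0)]:
    q=robot.ik([*xy,.03],quat(psi)); print(xy,psi,None if q is None else np.round(q,2))
t=robot.sense()["clock"]
robot.move_to([.605,-.20,.30],quat(0)); print(robot.sense()["clock"]-t)
robot.sleep(.3)
snap("wrist","w1")
```

```text
[[0.493, 0.1714], [0.6473, 0.1912], [0.6681, 0.0591], [0.5134, 0.0355]] [0.58045104 0.11430882 0.004     ] [0.1374, 0.1555, 0.1337, 0.1564]
(0.379, 0.19) 0 [-0.53  0.41 -0.09  2.28  0.08  0.45 -0.69]
(0.379, 0.19) 3.141592653589793 [ 0.34  0.75 -1.19  2.23  0.98  0.87  1.64]
(0.495, -0.39) 0 [ 0.51  0.65  0.08  1.81 -0.08  0.69  0.64]
(0.37, 0.38) 0 [-0.79  0.53 -0.16  2.04  0.15  0.58 -1.05]
(0.37, 0.38) 3.141592653589793 [-0.05  0.9  -1.19  1.99  1.02  1.03  1.39]
(0.6, -0.2) 0 [ 0.19  0.65  0.04  1.8  -0.04  0.69  0.25]
0.8917
```

View pics/w1.png

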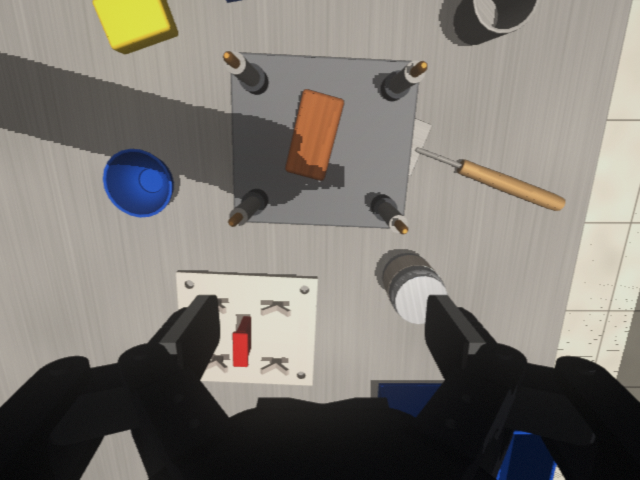

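The stand's tips are at (227,55), (423,66), (404,232) and (234,222). The brush top's corners are at about (306,90), (344,100), (323,180) and (287,168). The white tray's holes are at (189,285), (305,290) and (301,375).

```bash
cat >> h.py <<'E'
def fit(model,pts):  # 2D rigid fit: returns x,y,yaw,residuals(mm)
    m=np.array(model,float);p=np.array(pts)[:,:2];mc=m.mean(0);pc=p.mean(0)
    a,b=m-mc,p-pc; yaw=np.arctan2((a[:,0]*b[:,1]-a[:,1]*b[:,0]).sum(),(a*b).sum())
    t=pc-rot(yaw)@mc; return t[0],t[1],yaw,np.round(1e3*(p-(m@rot(yaw).T+t)),1).tolist()
H=np.array([(-.078,.068),(.078,.068),(.078,-.068),(-.078,-.068)])
E
python3 - <<'E'
from h import *
C=camT("wrist",robot.sense())
print("tips",fit(H,onz([(227,55),(423,66),(404,232),(234,222)],.138,C)))
print("plate",fit(H/[[.078,.068]]*[[.108,.098]],onz([(232,52),(418,62),(408,228),(234,222)],.012,C)))
B=np.array([(-.023,.045),(.023,.045),(.023,-.045),(-.023,-.045)])
print("brush",fit(B,onz([(306,90),(344,100),(323,180),(287,168)],.047,C)))
print("white",fit(H[[0,1,2]],onz([(189,285),(305,290),(301,375)],.004,C)))
print(proj([[.379,.19,.006]],camT("scene")))
E
```

```text
tips (np.float64(0.605298206625639), np.float64(-0.1370870515857519), np.float64(-0.045343141445411246), [[-0.8, 0.6], [-0.6, 0.0], [-0.4, -1.2], [1.8, 0.6]])
plate (np.float64(0.6063336525976439), np.float64(-0.13739630975771827), np.float64(-0.031692118832923895), [[2.6, 0.4], [-4.5, -2.4], [4.0, 0.8], [-2.1, 1.2]])
brush (np.float64(0.5971294043989555), np.float64(-0.1254245531988509), np.float64(-0.26435338974684675), [[1.3, -3.2], [-2.8, -0.9], [-1.3, 1.5], [2.7, 2.7]])
white (np.float64(0.4997443147169168), np.float64(-0.39288461307444317), np.float64(-0.04606459252256754), [[-1.4, 0.2], [1.3, 0.4], [0.1, -0.6]])
[[447.27052146 271.31566711]]
```

Run:
```python
from h import *
b=[.597,-.1255]; psi=-.264
robot.grip(.065)
robot.move_to([*b,.20],quat(psi))
robot.move_l([*b,.016],vel=.12,stop_force=15); s=robot.sense(); print("down",s["eef_pos"],s["opening"])
robot.grip(.02); s=robot.sense(); print("grip",s["opening"],s["gripper_force"])
robot.move_l([*b,.22],vel=.2); s=robot.sense(); print("up",s["opening"],s["gripper_force"])
robot.move_to([.44,.10,.25],quat(0)); robot.sleep(.3); s=robot.sense(); print(s["opening"],s["eef_pos"],s["clock"])
snap("wrist","w2")
```

```text
down [ 0.59757069 -0.12557296  0.01672345] 0.06428021356255931
grip 0.044860005050369405 62.26748585700989
up 0.04488263755355493 61.50112509727478
0.045161716516713794 [0.44045881 0.09936294 0.24978722] 6.8333
```

View pics/w2.png

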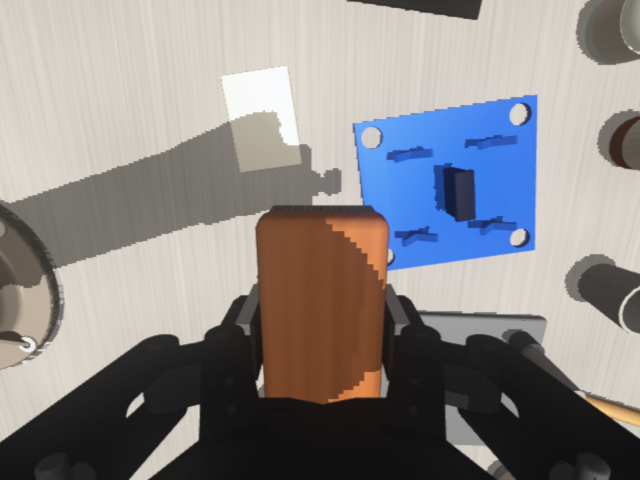

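The dish's corners are at (221,77), (288,66), (301,163) and (240,173). The brush is held straight, with its front edge at row 212.

Run:
```python
from h import *
s=robot.sense();C=camT("wrist",s)
d=fit(np.array([(-.035,.05),(.035,.05),(.035,-.05),(-.035,-.05)]),onz([(221,77),(288,66),(301,163),(240,173)],.006,C));print("dish",d)
print("blue",fit(H[[0,1,2]],onz([(371,137),(519,114),(519,237)],.004,C)))
e=onz([(322,210)],s["eef_pos"][2]+.031,C)[0]-s["eef_pos"]; off=e[1]-.045; print("brush offset along tool x",off, e)
off=float(np.clip(off,-.008,.008))
x,y,psi=d[:3]; t=np.array([x,y])-rot(psi)@[0,off]
robot.move_to([*t,.09],quat(psi)); 
hit=robot.move_l([*t,.0115],vel=.06,stop_force=6); s=robot.sense(); print(hit,s["eef_pos"],s["opening"],s["force"])
robot.grip(.065); robot.move_l([*t,.2],vel=.2)
robot.move_to([.48,.28,.30],quat(0)); robot.sleep(.3); print(robot.sense()["clock"])
snap("wrist","w3")
```

```text
dish (np.float64(0.37762972939035844), np.float64(0.1873140913772947), np.float64(0.13526946465883755), [[0.9, -1.6], [0.3, -0.9], [-1.6, 1.9], [0.5, 0.6]])
blue (np.float64(0.5812957159755043), np.float64(0.11575228869449694), np.float64(0.15192969172652765), [[-0.9, 0.4], [0.2, 0.0], [0.7, -0.5]])
brush offset along tool x 0.0027883553343162476 [0.00027913 0.04778836 0.031     ]
False [0.37825237 0.18467331 0.01179555] 0.04507950729061494 [-2.34193705e-01  3.98673297e-01  3.73838319e-04]
11.5833
```

View pics/w3.png

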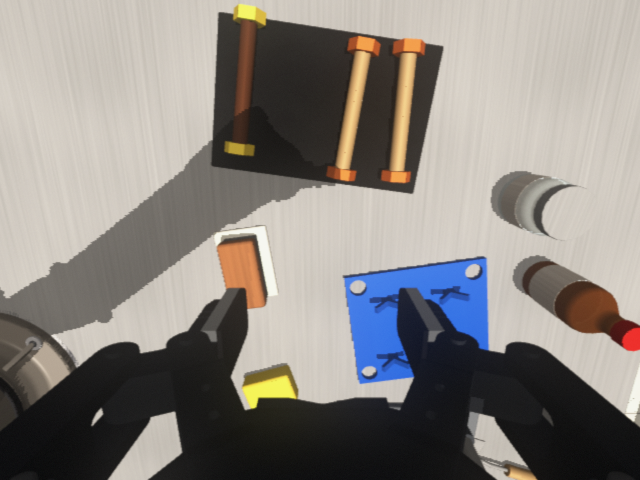

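The brush is on the dish with its top at about (219,241), (258,236) and (266,305). The pins' caps are at dark (249,15)/(239,148), light A (364,46)/(342,173) and light B (409,47)/(396,176).

Run:
```python
from h import *
s=robot.sense();C=camT("wrist",s)
print("brush",fit([(-.023,.045),(.023,.045),(.023,-.045)],onz([(219,241),(258,236),(266,305)],.042,C)))
print("dish",fit([(-.035,.05),(.035,.05),(.035,-.05)],onz([(215,234),(267,226),(276,294)],.006,C)))
print("blue",fit(H[[0,1,3]],onz([(358,287),(473,271),(369,372)],.004,C)))
for n,a,b in [("dark",(249,15),(239,148)),("A",(364,46),(342,173)),("B",(409,47),(396,176))]:
    p=onz([a,b],.026,C)[:,:2]; d=p[0]-p[1]; print(n,p.mean(0).round(4),np.linalg.norm(d).round(4),np.arctan2(-d[0],d[1]).round(3))
```

```text
brush (np.float64(0.38242443517178343), np.float64(0.1894894983310891), np.float64(0.08044240073087937), [[-0.4, -1.3], [1.0, 1.3], [-0.6, -0.0]])
dish (np.float64(0.3784434180184862), np.float64(0.1873735728180844), np.float64(0.11463767871047682), [[1.9, -3.0], [0.7, -0.2], [-2.6, 3.1]])
blue (np.float64(0.6161584501459448), np.float64(0.09847370981079341), np.float64(0.15220192694452725), [[0.0, 0.6], [0.4, 0.5], [-0.4, -1.1]])
dark [0.3927 0.407 ] 0.137 -0.142
A [0.5138 0.3781] 0.1366 -0.158
B [0.5701 0.3759] 0.1376 -0.042
```

The blue tray has been knocked since the last look, from (0.581,0.115) to (0.616,0.098). I'll look at it again from above, detect the holes automatically, then grasp it.

```bash
cat >> h.py <<'E'
def holes(im,lo,hi,amin,amax):  # centroids of enclosed gaps in a colour mask
    m=cv2.inRange(cv2.cvtColor(im,cv2.COLOR_RGB2HSV),lo,hi)
    cs,h=cv2.findContours(m,cv2.RETR_CCOMP,cv2.CHAIN_APPROX_NONE); out=[]
    for c,hh in zip(cs,h[0]):
        a=cv2.contourArea(c)
        if hh[3]>=0 and amin<a<amax: M=cv2.moments(c); out.append((M["m10"]/M["m00"],M["m01"]/M["m00"],a))
    return np.array(out)
def match(px,z,C,guess,tol=.02,idx=(0,1,2,3)):  # fit holes near the guess pose
    P=onz(px[:,:2],z,C)[:,:2]; m,p=[],[]
    for h in H[list(idx)]:
        w=rot(guess[2])@h+guess[:2]; d=np.linalg.norm(P-w,axis=1); i=d.argmin()
        if d[i]<tol: m.append(h);p.append(P[i])
    return fit(m,p),len(m)
E
python3 - <<'E'
from h import *
g=np.array([.616,.0985,.152])
t=g[:2]-rot(g[2])@[0,.06]
robot.move_to([*t,.22],quat(g[2])); robot.sleep(.3)
im,C=snap("wrist","w4"); px=holes(im,(100,120,60),(125,255,255),60,2500); print(px.round(0).tolist())
f,n=match(px,.004,C,g); print(f,n)
E
```

```text
[[395.0, 216.0, 376.0], [247.0, 215.0, 376.0], [321.0, 150.0, 1274.0], [403.0, 75.0, 520.0], [239.0, 75.0, 522.0]]
(np.float64(0.6148022082568875), np.float64(0.09983588045860232), np.float64(0.1507226917340893), [[-0.2, 0.1], [0.2, 0.3], [0.3, -0.2], [-0.2, -0.2]]) 4
```

Run:
```python
from h import *
g=[.6148,.0998]; psi=.1507
robot.grip(.045)
robot.move_to([*g,.12],quat(psi))
print(robot.move_l([*g,.0185],vel=.1,stop_force=12))
robot.grip(.0); s=robot.sense(); print(s["opening"],s["gripper_force"],s["eef_pos"])
robot.move_l([*g,.22],vel=.15)
st=np.array([.6055,-.137]); ys=-.043
robot.move_to([*st,.24],quat(ys)); robot.sleep(.3)
s=robot.sense(); print(s["opening"],s["gripper_force"],s["eef_pos"],s["clock"])
im,C=snap("wrist","w5"); print("hold",holes(im,(100,120,60),(125,255,255),60,9000).round(1).tolist())
z=s["eef_pos"][2]-.0185+.004
W=np.c_[H@rot(ys).T+st,np.full(4,z)]; print(proj(W,C).round(1).tolist())
```

```text
False
0.0191588599439756 58.45866858959198 [0.61522741 0.09989392 0.01924796]
0.019069386481084805 58.55376899242401 [ 0.60575917 -0.13559072  0.23986563] 18.2333
hold [[499.5, 143.4, 1934.0], [143.6, 142.5, 1966.5]]
[[143.8, 146.9], [499.3, 148.0], [463.5, 405.0], [178.3, 404.0]]
```

View pics/w5.png

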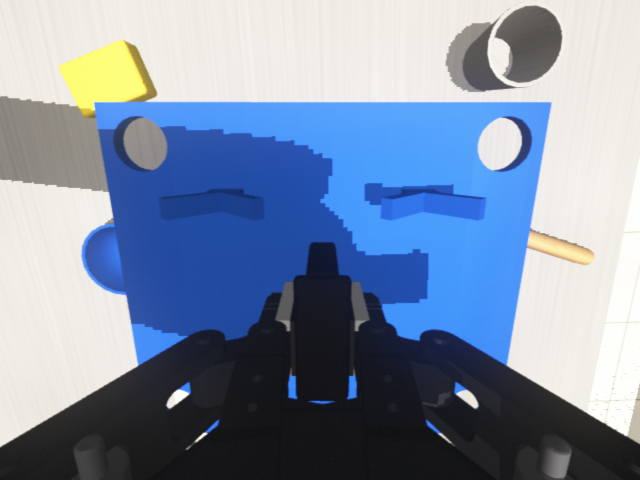

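The tray is held level by the handle lip, with its front holes at (144,142) and (500,143), about 2 mm off in +y. I'll lower it to just above the tips and check through the holes.

Run:
```python
from h import *
st=np.array([.6055,-.137]); ys=-.043
c=st+[0,-.002]
robot.move_l([*c,.172],vel=.06,ori=quat(ys)); robot.sleep(.4)
s=robot.sense(); print(s["eef_pos"],s["opening"],s["force"])
im,C=snap("wrist"); px=holes(im,(100,120,60),(125,255,255),60,9000); print("hold",px.round(1).tolist())
z=s["eef_pos"][2]-.0193
W=np.c_[H@rot(ys).T+st,np.full(4,z+.004)]; print("pred holes",proj(W,C).round(1).tolist()[:2])
W[:,2]=.138; print("pred tips",proj(W,C).round(1).tolist()[:2])
v=np.hstack([im[90:210,90:210],im[90:210,440:560]])
cv2.imwrite("pics/w6.png",cv2.resize(v,None,fx=3,fy=3)[:,:,::-1])
```

```text
[ 0.60552633 -0.13903006  0.17206687] 0.01880139759031598 [-0.15411629  0.78420277 -2.96166438]
hold [[499.5, 143.4, 1934.0], [144.6, 143.2, 1858.5]]
pred holes [[143.4, 139.1], [499.4, 139.4]]
pred tips [[162.4, 139.1], [480.6, 139.3]]
```

View pics/w6.png

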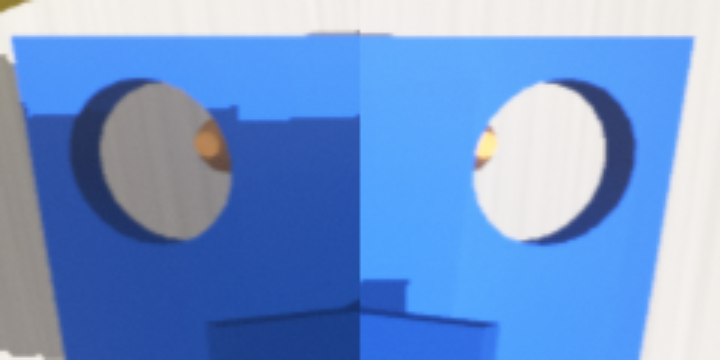

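Run:
```python
from h import *
c=[.6048,-.1367]; ys=-.044
robot.move_l([*c,.165],vel=.05,ori=quat(ys))
for z,v in [(.10,.06),(.075,.05),(.0585,.03)]:
    h=robot.move_l([*c,z],vel=v,stop_force=12); s=robot.sense(); print(h,s["eef_pos"],s["force"].round(1),s["wrist_torque"].round(2))
    if h: break
```

```text
False [ 0.60517287 -0.13678191  0.10047608] [ 0.5  0.6 -3.2] [-0.03  0.01 -0.02]
False [ 0.60477273 -0.1367333   0.07479636] [-0.   0.1 -2.7] [-0.05 -0.02  0.  ]
True [ 0.60449905 -0.13661018  0.05925602] [-1.3  1.3  5.9] [0.07 0.21 0.05]
```

Seated at the predicted height. Now I'll release it and look at the pins up close.

```bash
cat >> h.py <<'E'
def pin(guess,lo,hi,name=None,zc=.019,view=True):  # look from near; pose from the two coloured caps
    g=np.array(guess)
    if view:
        robot.move_to([*(g[:2]-rot(g[2])@[0,.045]),zc+.16],quat(g[2])); robot.sleep(.35)
    im,C=snap("wrist",name); m=cv2.inRange(cv2.cvtColor(im,cv2.COLOR_RGB2HSV),lo,hi)
    n,_,st,ce=cv2.connectedComponentsWithStats(m); ends=[]
    P=onz(ce,zc+.006,C)[:,:2]; ok=[i for i in range(1,n) if st[i,4]>80]
    for e in (.069,-.069):
        w=g[:2]+rot(g[2])@[0,e]; i=min(ok,key=lambda i:np.linalg.norm(P[i]-w)); ends.append(P[i])
    d=ends[0]-ends[1]; return np.array([*((ends[0]+ends[1])/2),np.arctan2(-d[0],d[1])]),np.linalg.norm(d),m
ORANGE=((4,190,90),(12,255,255)); YELLOW=((24,150,90),(34,255,255))
E
python3 - <<'E'
from h import *
robot.grip(.045); robot.move_l([.6048,-.1367,.2],vel=.15); 
for n,g in [("pA",[.5138,.3781,-.158])]:
    p,d,m=pin(g,*ORANGE,n); print(n,p,d); cv2.imwrite("pics/mask.png",m)
im=cv2.imread("pics/pA.png"); cv2.imwrite("pics/pAm.png",np.hstack([cv2.resize(im,(400,300)),cv2.resize(cv2.cvtColor(m,cv2.COLOR_GRAY2BGR),(400,300))]))
im,_=snap("side"); cv2.imwrite("pics/s1.png",cv2.resize(im[150:270,250:390],None,fx=4,fy=4)[:,:,::-1]); print(robot.sense()["clock"])
E
```

```text
Traceback (most recent call last):
  File "h.py", line 50, in pin
    w=g[:2]+rot(g[2])@[0,e]; i=min(ok,key=lambda i:np.linalg.norm(P[i]-w)); ends.append(P[i])
                               ~~~^^^^^^^^^^^^^^^^^^^^^^^^^^^^^^^^^^^^^^^^
ValueError: min() iterable argument is empty
```

Run:
```python
from h import *
im,_=snap("side"); s1=cv2.resize(im[150:270,250:390],(400,343))[:,:,::-1]
pa=cv2.imread("pics/pA.png"); hs=cv2.cvtColor(pa,cv2.COLOR_BGR2HSV)
cv2.imwrite("pics/c1.png",np.hstack([cv2.resize(pa,(400,343)),s1]))
h=hs[(hs[...,1]>150)&(hs[...,2]>80)]; print(np.bincount(h[:,0],minlength=40)[:40])
b=hs[(hs[...,0]<20)&(hs[...,2]>120)]; print(np.histogram(b[:,1],bins=16,range=(0,256))[0])
```

```text
[   0    0    0    0    0    0    0    0    6  388 1459  275   54   45
   42   56   31   22  101  389   56  100   31  386  279   10    8  254
   21   17    0    0    0    0    0    0    0    0    0    0]
[107898  20456   3533     67     27      5    425   2397    410   1809
    677   1044     55      0      0      0]
```

View pics/c1.png

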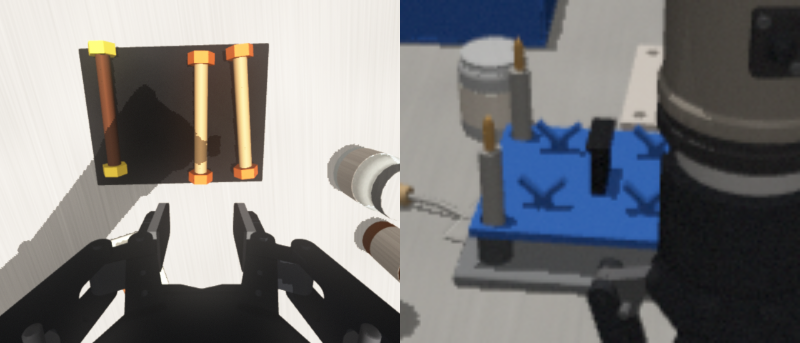

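The blue tray looks seated in the side view, and the pins are clear in the wrist view. The orange mask needs a lower saturation limit.

```bash
cat >> h.py <<'E'
ORANGE=((6,125,70),(14,255,255)); YELLOW=((20,140,80),(34,255,255))
E
python3 - <<'E'
from h import *
print(robot.sense()["clock"])
p,d,m=pin([.5138,.3781,-.158],*ORANGE,view=False); print(p,d)
q,d,m=pin([.5701,.3759,-.042],*ORANGE,view=False); print(q,d)
q,d,m=pin([.3927,.407,-.142],*YELLOW,view=False); print(q,d)
E
```

```text
26.3917
[ 0.51327799  0.37838348 -0.1613595 ] 0.13502256369256416
[ 0.56766887  0.37616418 -0.03585484] 0.13561973222022403
[ 0.39603592  0.40541377 -0.18318248] 0.13702138372955847
```

```bash
cat >> h.py <<'E'
def say(k):
    s=robot.sense(); print(k,s["eef_pos"].round(4),"open",s["opening"].round(4),"F",s["force"].round(1),"t",round(s["clock"],1)); return s
def frontcap(color,axis,psi):  # offset (mm, tool frame) of the held pin's front cap from where it should be
    s=robot.sense(); im,C=snap("wrist"); m=cv2.inRange(cv2.cvtColor(im,cv2.COLOR_RGB2HSV),*color)
    n,_,st,ce=cv2.connectedComponentsWithStats(m); t=s["eef_pos"]
    P=onz(ce,t[2]+axis+.006,C)[:,:2]-t[:2]; P=P@rot(psi)
    ok=[i for i in range(1,n) if st[i,4]>150]; w=np.array([0,.069])
    if not ok: return None
    i=min(ok,key=lambda i:np.linalg.norm(P[i]-w)); return (P[i]-w)*1e3
def pick(p,zc=.019,tz=.0075):
    robot.grip(.036); robot.move_to([*p[:2],.10],quat(p[2]))
    robot.move_l([*p[:2],tz],vel=.1,stop_force=10); say("at")
    robot.grip(.0); s=say("gripped"); ax=zc-s["eef_pos"][2]
    robot.move_l([*p[:2],.20],vel=.2); return ax
def place(xy,psi,z,ax,color,zover):
    robot.move_to([*xy,zover],quat(psi)); robot.sleep(.3); s=say("over"); f=frontcap(color,ax,psi); print("cap off mm",f)
    if s["opening"]<.012 or f is None or np.abs(f).max()>8: print("ABORT"); return False
    xy=np.array(xy)-rot(psi)@[0,f[1]/1e3]
    robot.move_l([*xy,z-ax+.015],vel=.1,stop_force=10); say("near")
    print(robot.move_l([*xy,z-ax-.003],vel=.03,stop_force=4)); s=say("down"); print("want z",z-ax)
    robot.grip(.028); robot.move_l([*xy,zover],vel=.15); say("up"); return True
E
python3 - <<'E'
from h import *
c=np.array([.605,-.1364]); ys=-.044
ax=pick([.5133,.3784,-.1614]); print(ax)
place(c+rot(ys)@[-.042,0],ys,.072,ax,ORANGE,.20)
E
```

```text
Traceback (most recent call last):
  File "h.py", line 65, in pick
    robot.move_l([*p[:2],tz],vel=.1,stop_force=10); say("at")
                                                    ~~~^^^^^^
  File "h.py", line 55, in say
    s=robot.sense(); print(k,s["eef_pos"].round(4),"open",s["opening"].round(4),"F",s["force"].round(1),"t",round(s["clock"],1)); return s
                                                          ^^^^^^^^^^^^^^^^^^
AttributeError: 'float' object has no attribute 'round'
```

```bash
sed -i 's/s\["opening"\].round(4)/round(s["opening"],4)/' h.py
python3 - <<'E'
from h import *
c=np.array([.605,-.1364]); ys=-.044
say("now")
robot.grip(.0); s=say("gripped"); ax=.019-s["eef_pos"][2]
robot.move_l([.5133,.3784,.20],vel=.2); print(ax)
place(c+rot(ys)@[-.042,0],ys,.072,ax,ORANGE,.20)
E
```

```text
now [0.5138 0.3788 0.0082] open 0.036 F [-0.8  0.2 -0.6] t 28.3
gripped [0.5139 0.3788 0.0085] open 0.0159 F [-0.7 -0.6  5.8] t 28.6
0.010480480428159546
over [ 0.5632 -0.134   0.1999] open 0.016 F [-0.6 -0.2 -1.3] t 31.9
cap off mm [-10.02433954  -2.00024623]
ABORT
```

Run:
```python
from h import *
im,C=snap("wrist","w7")
```

```text
(no output)
```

View pics/w7.png

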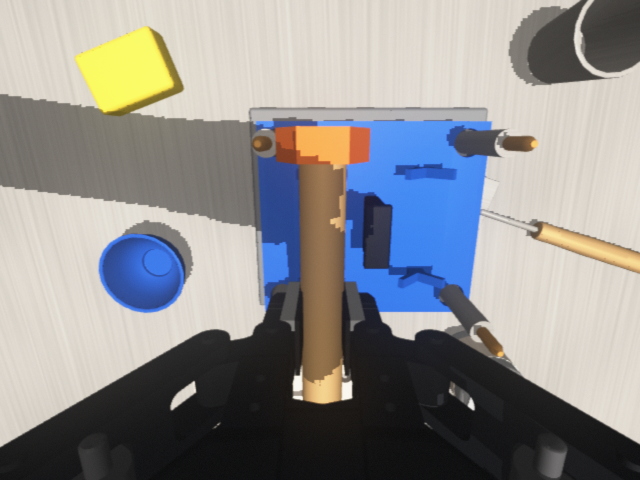

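The pin is held straight, with its cap at (322,145). The detector had merged the cap with a brass tip, so I'll restrict its columns and place.

```bash
sed -i 's/    n,_,st,ce=cv2.connectedComponentsWithStats(m); t=s/    m[:,:272]=0;m[:,374:]=0\n&/' h.py
python3 - <<'E'
from h import *
c=np.array([.605,-.1364]); ys=-.044
place(c+rot(ys)@[-.042,0],ys,.072,.0105,ORANGE,.20)
im,_=snap("wrist","w8"); im2,_=snap("scene"); cv2.imwrite("pics/c2.png",np.hstack([cv2.resize(im,(400,300)),cv2.resize(im2[150:300,180:380],(400,300))])[:,:,::-1])
E
```

```text
over [ 0.563  -0.1346  0.2   ] open 0.0157 F [-0.4 -0.4 -1.4] t 32.6
cap off mm [-10.30339745  -1.83282085]
ABORT
```

View pics/c2.png

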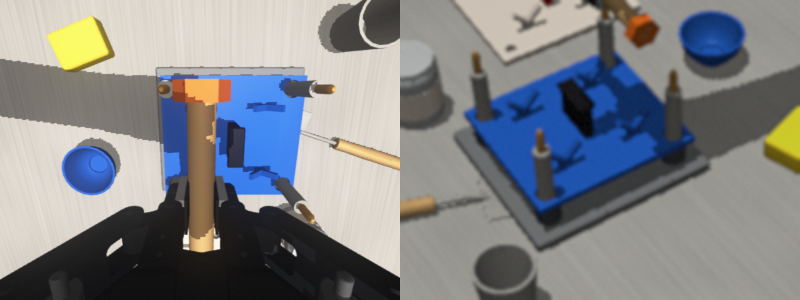

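The pin sits straight over the saddles. The mask only takes in one facet of the cap, so I'll check the colours.

Run:
```python
from h import *
hs=cv2.cvtColor(cv2.imread("pics/w8.png"),cv2.COLOR_BGR2HSV)
for x,y in [(285,145),(300,145),(312,145),(335,145),(360,145),(322,200),(322,240),(335,190)]: print((x,y),hs[y,x])
```

```text
(285, 145) [  9 189 178]
(300, 145) [ 17 168 250]
(312, 145) [ 17 165 250]
(335, 145) [ 17 160 250]
(360, 145) [  8 176 207]
(322, 200) [ 15 119 154]
(322, 240) [ 15 116 150]
(335, 190) [ 14 115 138]
```

```bash
echo 'ORANGE=((6,135,70),(19,255,255))' >> h.py
python3 - <<'E'
from h import *
c=np.array([.605,-.1364]); ys=-.044
if place(c+rot(ys)@[-.042,0],ys,.072,.0105,ORANGE,.20):
    p,d,m=pin([.5677,.3762,-.0359],*ORANGE,"pB"); print(p,d)
E
```

```text
over [ 0.563  -0.1345  0.2   ] open 0.0157 F [ 0.2  0.1 -1.3] t 33.3
cap off mm [ 0.04684969 -0.83940209]
near [ 0.5636 -0.1339  0.0772] open 0.0157 F [ 0.1  0.4 -0.3] t 34.7
True
down [ 0.5626 -0.1336  0.0613] open 0.016 F [0.5 0.1 4.4] t 35.2
want z 0.06149999999999999
up [ 0.5624 -0.1336  0.199 ] open 0.0279 F [-0.3  0.5 -0.9] t 36.6
[ 0.57059322  0.37531918 -0.04516844] 0.13795041479791317
```

Run:
```python
from h import *
c=np.array([.605,-.1364]); ys=-.044
ax=pick(np.array([.5706,.3753,-.0452])); print(ax)
if place(c+rot(ys)@[.042,0],ys,.072,ax,ORANGE,.20):
    robot.move_to([.59,-.21,.26],quat(ys)); robot.sleep(.3)
    im,C=snap("wrist","w9"); im2,_=snap("side")
    cv2.imwrite("pics/c3.png",np.vstack([im[:320],cv2.resize(im2[140:260,240:400],(400,280))[:,:,::1] if 0 else np.hstack([cv2.resize(im2[150:256,260:380],(320,280)),np.zeros((280,320,3),np.uint8)])])[:,:,::-1])
    print(robot.sense()["clock"])
```

```text
at [0.5711 0.3757 0.0083] open 0.0362 F [0.6 0.4 0.4] t 40.4
gripped [0.5713 0.3757 0.0086] open 0.0154 F [-0.3 -0.9  6. ] t 40.7
0.01039906798521963
over [ 0.6471 -0.1376  0.2   ] open 0.0156 F [-1.1 -0.6 -0.5] t 44.0
cap off mm [0.10464939 0.31913668]
near [ 0.6476 -0.1387  0.0774] open 0.0159 F [ 1.  -0.2 -1. ] t 45.5
True
down [ 0.6465 -0.1385  0.0614] open 0.0157 F [ 0.1 -0.1  3.7] t 46.0
want z 0.06160093201478037
up [ 0.6462 -0.1384  0.1988] open 0.028 F [0.6 1.2 0. ] t 47.3
48.25
```

View pics/c3.png

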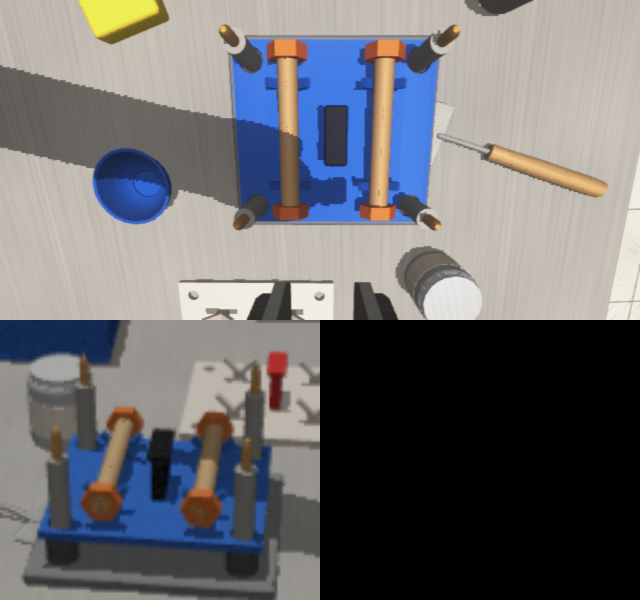

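Both light pins lie in their saddles and the blue tray is level. The tips show at (224,30), (455,31), (438,226) and (237,225). Now the white tray.

```bash
cat >> h.py <<'E'
def darkholes(im,C,pose,z,idx=range(4),r=20):  # dark spots near the predicted holes
    g=cv2.cvtColor(im,cv2.COLOR_RGB2GRAY); out=[]
    W=np.c_[H@rot(pose[2]).T+pose[:2],np.full(4,z)]
    for u,v in proj(W,C)[list(idx)].round().astype(int):
        q=g[v-r:v+r,u-r:u+r]; t,m=cv2.threshold(q,0,255,cv2.THRESH_BINARY_INV+cv2.THRESH_OTSU)
        n,_,st,ce=cv2.connectedComponentsWithStats(m)
        ok=[i for i in range(1,n) if st[i,0]>0 and st[i,1]>0 and st[i,0]+st[i,2]<2*r and st[i,1]+st[i,3]<2*r and st[i,4]>30]
        if not ok: out.append((np.nan,np.nan,0)); continue
        i=max(ok,key=lambda i:st[i,4]); out.append((ce[i,0]+u-r,ce[i,1]+v-r,st[i,4]))
    return np.array(out)
E
python3 - <<'E'
from h import *
C=camT("wrist",robot.sense())
print("tips",fit(H,onz([(224,30),(455,31),(438,226),(237,225)],.138,C)))
g=np.array([.4997,-.3929,-.046])
robot.move_to([*(g[:2]-rot(g[2])@[0,.06]),.18],quat(g[2])); robot.sleep(.35)
im,C=snap("wrist","w10"); px=darkholes(im,C,g,.004); print(px.round(1).tolist())
k=~np.isnan(px[:,0]); print(fit(H[k],onz(px[k,:2],.004,C)))
E
```

```text
tips (np.float64(0.6052189975395911), np.float64(-0.1370913050228096), np.float64(-0.04361349004062804), [[-0.3, 0.0], [-0.2, -0.4], [1.0, -0.1], [-0.5, 0.4]])
[[226.6, 60.9, 219.0], [416.9, 61.8, 203.0], [405.4, 223.0, 149.0], [nan, nan, 0.0]]
(np.float64(0.5006258771246158), np.float64(-0.38866898477871525), np.float64(-0.04741419579239163), [[-1.8, 0.9], [1.0, 0.7], [0.9, -1.6]])
```

Run:
```python
from h import *
s=robot.sense();C=camT("wrist",s);im=cv2.imread("pics/w10.png")[:,:,::-1].copy()
g=np.array([.5006,-.3887,-.0474])
for r in (14,18,24):
    px=darkholes(im,C,g,.004,r=r); k=~np.isnan(px[:,0]); print(r,px.round(1).tolist(),fit(H[k],onz(px[k,:2],.004,C)))
v=im.copy()[20:290,180:460]
for u,w in px[k,:2]: cv2.circle(v,(int(u)-180,int(w)-20),2,(0,255,0),-1)
cv2.imwrite("pics/c4.png",cv2.resize(v,None,fx=2,fy=2)[:,:,::-1])
```

```text
14 [[226.6, 61.0, 218.0], [416.9, 61.8, 203.0], [405.4, 222.9, 140.0], [nan, nan, 0.0]] (np.float64(0.5003858015662183), np.float64(-0.3888590235066426), np.float64(-0.04751592778611417), [[-1.8, 0.9], [1.0, 0.6], [0.8, -1.5]])
18 [[226.6, 61.0, 218.0], [416.9, 61.8, 203.0], [405.4, 222.9, 146.0], [nan, nan, 0.0]] (np.float64(0.5004129827324143), np.float64(-0.38887471010245866), np.float64(-0.04734435574592018), [[-1.8, 0.9], [0.9, 0.6], [0.9, -1.5]])
24 [[226.6, 61.0, 222.0], [416.7, 62.0, 214.0], [405.4, 222.9, 152.0], [nan, nan, 0.0]] (np.float64(0.5003318027521673), np.float64(-0.3889230238958134), np.float64(-0.04755056890898978), [[-1.7, 0.9], [0.9, 0.5], [0.9, -1.4]])
```

View pics/c4.png

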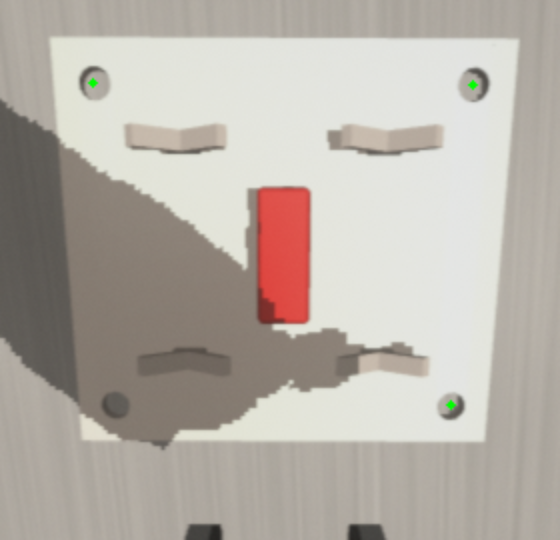

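Run:
```python
from h import *
s=say("x");C=camT("wrist",s)
f=fit(H,onz([(226.6,61),(416.8,61.9),(405.4,222.9),(238,222.4)],.008,C)); print(f)
g=np.array(f[:2]); psi=f[2]
robot.grip(.045)
robot.move_to([*g,.12],quat(psi))
print(robot.move_l([*g,.0185],vel=.1,stop_force=12))
robot.grip(.0); s=say("grip"); tz=s["eef_pos"][2]
robot.move_l([*g,.24],vel=.15); say("up")
st=np.array([.605,-.1368]); ys=-.044
robot.move_to([*st,.27],quat(ys)); robot.sleep(.5); s=say("over")
im,C=snap("wrist","w11"); z=s["eef_pos"][2]-tz+.008
W=np.c_[H@rot(ys).T+st,np.full(4,z)]; print("pred",proj(W,C).round(1).tolist()[:2])
px=darkholes(im,C,[*st,ys],z,(0,1),r=40); print(px.round(1).tolist())
```

```text
x [ 0.4974 -0.4524  0.1802] open 0.0279 F [-0.8 -0.1  0.1] t 49.7
(np.float64(0.5000828353270516), np.float64(-0.3891428667375155), np.float64(-0.04654697812923244), [[-0.5, 0.4], [0.2, 0.0], [0.2, -0.2], [0.1, -0.1]])
False
grip [ 0.5005 -0.3894  0.0193] open 0.0189 F [-1.9  0.2  4.7] t 52.0
up [ 0.4996 -0.3888  0.2389] open 0.0189 F [ 0.3  0.8 -3.7] t 53.6
over [ 0.605 -0.137  0.27 ] open 0.0191 F [-0.3  0.  -3.5] t 55.2
pred [[139.7, 143.6], [503.8, 143.8]]
[[nan, nan, 0.0], [505.4, 142.7, 736.0]]
```

Run:
```python
from h import *
st=np.array([.605,-.1368]); ys=-.044
robot.move_l([*st,.163],vel=.06,ori=quat(ys)); robot.sleep(.4); s=say("hover")
im,C=snap("wrist"); z=s["eef_pos"][2]-.0193
for n,zz in [("rim top",z+.008),("rim bot",z),("tip",.139)]:
    print(n,proj(np.c_[H@rot(ys).T+st,np.full(4,zz)],C).round(1).tolist()[:2])
v=np.hstack([im[90:200,100:210],im[90:200,440:550]])
cv2.imwrite("pics/w12.png",cv2.resize(v,None,fx=3.5,fy=3.5)[:,:,::-1])
```

```text
hover [ 0.605  -0.1368  0.163 ] open 0.019 F [-0.2  0.1 -3.4] t 57.5
rim top [[139.7, 144.0], [503.6, 144.3]]
rim bot [[148.6, 143.8], [494.7, 144.1]]
tip [[153.6, 143.6], [489.8, 143.9]]
```

View pics/w12.png

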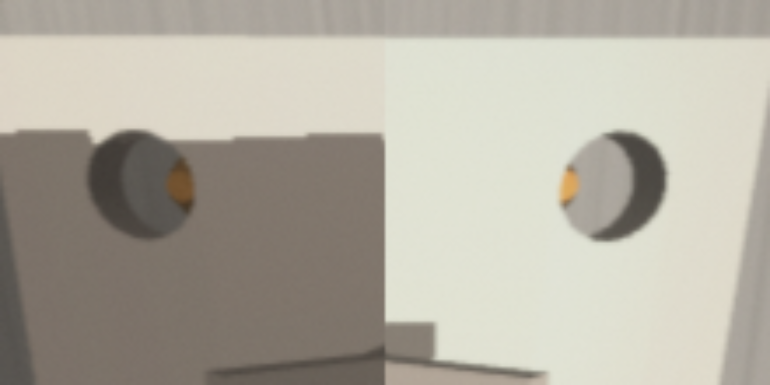

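The hole rims are centred at about (140.3,142.6) and (505.3,143.1), with the tips in line in y. The tray needs about -0.6 mm in x, then it can go down.

Run:
```python
from h import *
c=[.6044,-.137]; ys=-.044
robot.move_l([*c,.161],vel=.04,ori=quat(ys)); robot.sleep(.2)
for z in (.145,.1305):
    h=robot.move_l([*c,z],vel=.03,stop_force=8); s=say(h); print(s["wrist_torque"].round(2))
    if h: break
im,_=snap("wrist","w13")
```

```text
False [ 0.6045 -0.137   0.145 ] open 0.0187 F [-0.1  0.1 -3.5] t 58.7
[-0.02 -0.01  0.02]
True [ 0.6042 -0.1369  0.1313] open 0.0185 F [-0.5  0.6  3.9] t 59.2
[ 0.02  0.08 -0.03]
```

Run:
```python
from h import *
robot.grip(.045); robot.move_l([.6044,-.137,.28],vel=.15)
robot.move_to([.42,.3,.25],quat(-.16))
p,d,m=pin([.395,.406,-.16],*YELLOW,"pD"); print(p,d)
say("t")
if abs(d-.138)<.004:
    ax=pick(p); print(ax)
    c=np.array([.605,-.1364]); ys=-.044
    robot.move_l([p[0],p[1],.3],vel=.2)
    place(c+rot(ys)@[-.042,0],ys,.144,ax,YELLOW,.29)
```

```text
[ 0.39164119  0.40701688 -0.14549649] 0.1354522744880864
t [0.3885 0.3613 0.1796] open 0.0451 F [ 0.1 -1.  -0. ] t 63.4
at [0.392  0.4075 0.0081] open 0.0358 F [-0.3  0.1  0.3] t 65.2
gripped [0.3921 0.4074 0.0084] open 0.0159 F [-0.2 -1.1  6.1] t 65.5
0.01064786886600362
over [ 0.5632 -0.1341  0.29  ] open 0.0158 F [ 0.3  0.1 -1.5] t 69.6
cap off mm [-0.09996765 -0.20668732]
near [ 0.5635 -0.1345  0.149 ] open 0.0159 F [ 0.3  0.1 -0.7] t 71.2
True
down [ 0.5625 -0.1343  0.1335] open 0.016 F [-0.  -0.   3.4] t 71.7
want z 0.13335213113399635
up [ 0.5625 -0.1342  0.289 ] open 0.0281 F [-0.  -0.9 -0.1] t 73.2
```

Everything went down at its expected height. One last look before handing in.

Run:
```python
from h import *
robot.move_to([.45,.05,.35],quat(0)); robot.sleep(.5)
a,_=snap("scene"); b,_=snap("side"); w,_=snap("wrist")
cv2.imwrite("pics/fin.png",np.vstack([np.hstack([cv2.resize(a[140:320,190:430],(400,300)),cv2.resize(b[140:275,250:430],(400,300))]),np.hstack([cv2.resize(w,(400,300)),cv2.resize(a,(400,300))])])[:,:,::-1])
```

```text
(no output)
```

View pics/fin.png

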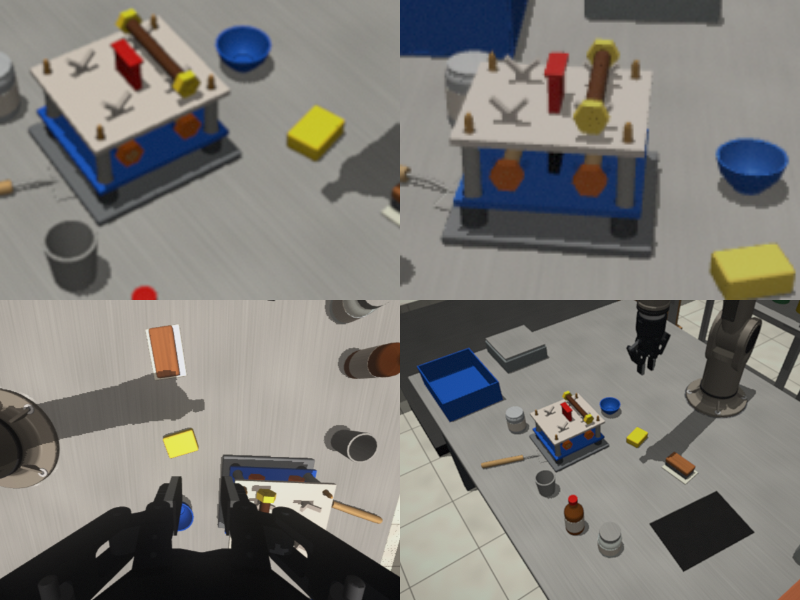

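The trays sit level, all three pins are in their saddles, and the brush is on its dish. The other kitchen things stand where they were.

```bash
python3 -c "
from bench import job
print(job.sign_off())"
```

```text
the job is handed in; nothing more can be done
None
```

I've handed the job in: the brush is on its dish, the blue tray is seated with both light pins, and the white tray is seated above it with the one dark pin present, all at rest after about 75 s of the 210 s allowed.

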